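# Unlock the sealed dry box and crack its lid

### The arm

A 7-joint arm with a two-finger parallel gripper is mounted at the origin on a cart in front of the work surface, level with it; the furniture and walls round the work are solid. World frame = base frame: x ahead of the robot, y to its left, z up, the work surface at z = 0. Lengths are in m, angles in degrees, forces in N, time in s.
With the tool pointing down it reaches from about 0.425 to 0.875 m from the base axis. Payload 4.7 kg.
Tool frame: the origin (TCP) lies at the very end of the fingers, on their centre line; the grasp point (between the pads) lies 19 mm behind it; z points along the fingers, y is the line along which they close (so a half turn about z gives the same grasp; the last joint's range is limited). The gripper opens to 85 mm and grips with 20 to 120 N. Pads are 22 mm wide; open, the fingers measure 114 mm over their backs; the gripper's body (76 mm by 85 mm) begins 54 mm behind the grasp point. The pads swing forward as they close: fully open they stand 13 mm farther back than shut.
Start: joints at [70.537, 18.392, -4.016, 83.108, 1.295, 78.541, -3.26], TCP at [0.225, -0.61, 0.231] pointing down, gripper open.
Joint ranges: [-163.93, 163.93], [-17.29, 119.83], [-79.2, 71.16], [3.27, 140.29], [-89.18, 269.18], [5.43, 117.66], [-154.24, 154.24]. Speed limits (degrees/s): [147.25, 147.25, 180, 180, 180, 180, 180].

### API

Orientations are given as a 3x3 rotation matrix whose columns are the frame's x, y, z axes.
In Python, from cell import r gives the robot as it stands.
- The arm moves only by the tool arm_command, never from a script. Its argument "rows" is a list of rows, each an object with "linear": the shift along the tool's x, y, z in units of 25 mm (1.0 is 25 mm), a list of three; "twist": the turn, a rotation vector about the tool's x, y, z in units of 5 degrees (1.0 is 5 degrees), a list of three. A call has 1 to 10 rows; each row is the pose to reach, as a shift and turn from the pose commanded when the call began, along the tool's axes at that moment; what a row does not reach only later rows make up. A row lasts 1/8 s, in which the tool goes at most 62.5 mm and 10.7 degrees, less where a joint would pass 70% of its speed; a pose out of reach is approached as far as the arm can. A call with a gripper value outside its range is refused whole. "claw" is the finger opening in mm, from 0 to 85.4, set as the call begins (left out, the last holds). The fingers move at their own pace and stop on an object; "grip_force" is the grip in N (left out, the last holds). Time passes only in rows, so rows that repeat a pose let the fingers close. It gives the time, the measured TCP pose, the force, the opening and the grip force at its end, in the units of the state.
- r.get_state(): the state, without advancing time (a new reading comes with each control period).
- r.capture(name): name is "scene" or "top"; returns the picture (480x640x3 uint8, blue, green, red); there is no depth.
- r.get_calibration(name): a dict with "camera_matrix" (3x3 intrinsics, pixels), "eye" and "orientation" of the camera in the world. Camera axes: x right, y up, looking along -z (the intrinsics and any distortion apply to the point x, -y, -z); pixel columns grow to the right and rows downward; lengths in m; the calibration is good to about 2 mm. A picture is of the moment at which its call begins. get_calibration takes no time and is no camera call.
- r.finish_job(): hands the job in; it is judged then, once.
The state is a dict: "time": time; "joint_positions": joint angles; "joint_vel": joint speeds; "joint_torque": joint torques, N m; "ee_pos": TCP position; "orientation": TCP orientation; "contact_force": force on the tool from outside, world axes, zero at the start; "moment": the same for the moment, N m; "opening": finger opening in m; "grip_force": force on a finger pad.
Only numpy, scipy, OpenCV 4.12 (cv2) and the standard library are available. Lean on these libraries where they do the work, as an engineer would, in place of code of your own. Each camera call takes 0.05 s, during which the arm holds its last target. There are 200 camera calls.

### The job

Push the locking carriage on the front rail of the dry box to the left, along its rail and clear of the lip of the lid, until it snaps home against its end stop. Then take the lid by its handle, break it free of its sticky seal and hold it slightly open, with a gap of about 35 mm at the front edge, without throwing it wide open. Finish while still holding the lid there, and leave the things standing round the box where they are.

Things in the scene. Friction and masses are not known exactly. Their poses are not given: they have to be found in the camera images.
- dry_box: Fixed white metal box, 150 (x) x 190 (y) x 75 mm high, with a grey hinged lid. Origin: centre of its underside, on the work surface. Its own -x side is the front (towards the robot, turned up to 0.35 rad), +y is to the left seen from the robot. Along the front runs an aluminium rail (box x -125 to -75 mm, top at z 72 mm, y -88 to +88 mm) with small end stops 81 mm high. Only the carriage and the lid move.
- lid_handle (a point): Middle of the black handle block on the lid. The block is 36 mm (box x) x 26 mm (box y), its top 117 mm and its foot 89 mm above the work surface when the lid is shut; this point is at 102 mm, at box x = -50 mm, y = 0, on the box's middle line. Grip it across the 26 mm (fingers closing along the box's y) or the 36 mm. The lid's top face is at 85 mm. Axes as the box's when shut; they tilt with the lid.
- lid_hinge (a point): Middle of the lid's hinge line, which lies along the box's y at the far edge: box x = +85 mm, 81 mm above the work surface. The handle point is 135 mm from it in front and 21 mm above it.
- lid_front (a point): Lower front edge of the lid, in the middle; 165 mm in front of the hinge, 77 mm high when shut.
- lid (a joint): Lid angle in rad: 0 shut, grows as the front rises (about 165 mm of gap at the front edge per rad; 0.21 is a gap of 35 mm). While the carriage is not home its keeper holds the lid shut. The seal holds with about 16 N of lift at the handle at its peak, lets go within the first 0.05 rad, and then little but the lid's weight (175 to 350 g) remains; let go of, the lid falls back and comes to rest at about 0.1 rad or less, which is not enough.
- carriage_tab (a point): Middle of the black thumb tab of the carriage, 101 mm above the work surface, at box x = -110 mm. The tab is 20 mm (box x) x 14 mm (box y), 87 to 115 mm high; below it the carriage's body is 24 x 40 mm, 73 to 86 mm high, and a steel keeper (24 mm wide in y, 87 to 93 mm high) reaches from the tab over the lid's locking lip, to box x = -84 mm. Axes as the box's.
- carriage (a joint): Position of the carriage along the rail in m: the tab's box y is -0.035 plus this. It starts near 0 and slides to the box's +y (left) up to the end stop at 0.075. About 1 to 2 N move it; from 0.064 a spring detent resists with up to about 8 N (pushing on with up to 20 N does no harm), at 0.071 it snaps over, and the detent then draws it to the stop and keeps it there.
- cup: White sample cup with lid, 52 mm across, 51 mm high, loose, standing left of the box. Origin: centre of its underside. To be left alone.
- small_vial: Small glass vial with black cap, 22 mm across, 48 mm high, loose, right of the box. Origin: centre of its underside. To be left alone.
- lens: Black microscope objective, 34 mm across, 48 mm high, loose, standing right of the box. Origin: centre of its underside. To be left alone.
- key_set: Hex key set in a black holder, 24 x 69 x 19 mm, loose, lying left of the box. Origin: centre of its underside. To be left alone.

How it is judged (in metres and radians):
On the way, in this order (a step that is already met when the one before it is completed fails the run):
1. the carriage has snapped over its detent and is home, the lid still shut (value of joint carriage above 0.0725 m and value of joint lid below 0.03 rad), for 0.2 s.
2. the lid has broken free of its seal (value of joint lid above 0.12 rad), for 0.1 s.
At the end, for the whole second after the job is handed in: The carriage is home (past 72.5 mm of its 75 mm); the lid is held still by the fingers at 0.14 to 0.29 rad, a gap of about 23 to 47 mm at the front edge, and stays there through the last second (value of joint carriage above 0.0725 m and value of joint lid between 0.14 and 0.29 rad and velocity of joint lid between -0.1 and 0.1 rad/s and contact force between the fingers and lid above 0.5 N); the arm keeps its last pose, push and grip.
It fails at once if the lid is thrown wide open (gap over about 70 mm) (value of joint lid above 0.43 rad).
It fails at once if a thing standing round the box is pushed away by more than 30 mm (distance of any of cup, small_vial, lens, key_set from where it was at the start of the episode above 0.03 m).
It also fails if it takes over 40 s, if anything falls off the work surface, if the arm or the gripper's body presses on something with over 40 N, if the wrist force passes 120 N, or if a joint passes its speed limit or range.

## Working session

There is one attempt and no reset: what is moved stays moved. The work goes in short steps, Python scripts to look and compute and a tool call to move; the robot and the scene stay as the last step left them, time stands still between calls to the robot, and variables do not carry over. Pictures are saved under pics/ and viewed, at most 10 in all, crops included, and the job is handed in when it is done.

Besides the shell and the picture viewer there is one more tool, called after "Call:" as name(argument=value, ...), one argument or row to a line, values as JSON. arm_command: Moves the arm, as the interface text tells. Its arguments: {"type":"object","properties":{"rows":{"type":"array"},"claw":{"type":"number"},"grip_force":{"type":"number"}},"required":["rows"]}

```bash
mkdir -p pics
python3 - <<'E'
from cell import r
import cv2
for n in("scene","top"):
    cv2.imwrite(f"pics/{n}0.png",r.capture(n)); print(n,r.get_calibration(n))
print(r.get_state())
E
```

```text
scene {'camera_matrix': array([[469.23160681,   0.        , 319.2548963 ],
       [  0.        , 469.23160681, 235.05732495],
       [  0.        ,   0.        ,   1.        ]]), 'eye': array([ 0.18933175, -0.61024075,  0.55235029]), 'orientation': array([[ 0.85436414,  0.27585234, -0.4404173 ],
       [-0.51955682,  0.43534981, -0.7352083 ],
       [-0.01107334,  0.85695742,  0.51526824]])}
top {'camera_matrix': array([[615.98410585,   0.        , 321.87117657],
       [  0.        , 615.98410585, 249.71738258],
       [  0.        ,   0.        ,   1.        ]]), 'eye': array([0.44700406, 0.05287187, 1.24059872]), 'orientation': array([[-0.00893293,  0.99275569, -0.11981793],
       [-0.99975637, -0.00644812,  0.02110991],
       [ 0.02018439,  0.11997732,  0.99257143]])}
{'time': 0.1, 'joint_positions': array([70.53970565, 18.43566283, -4.0156871 , 83.16940615,  1.29329796,
       78.54125503, -3.25728597]), 'joint_vel': array([-0.00551072, -0.12586194,  0.00566292, -0.26474457,  0.09410586,
        0.00599287,  0.05416002]), 'joint_torque': array([-1.28881243e-04, -4.94878757e+01, -3.84029020e-01, -3.15211058e+01,
        1.30366752e-02,  7.45152152e-03, -3.45104399e-05]), 'ee_pos': array([ 0.22496287, -0.60930064,  0.23031016]), 'orientation': array([[ 9.38055659e-01,  3.46483947e-01, -6.74614361e-04],
       [ 3.46484597e-01, -9.38054239e-01,  1.63341706e-03],
       [-6.68720699e-05, -1.76597960e-03, -9.99998438e-01]]), 'contact_force': array([ 0.00143352, -0.40862191, -0.17996313]), 'moment': array([-0.00476548,  0.02807567,  0.01683898]), 'grip_force': 0.0, 'opening': 0.08552849821088467}
```

View pics/scene0.png

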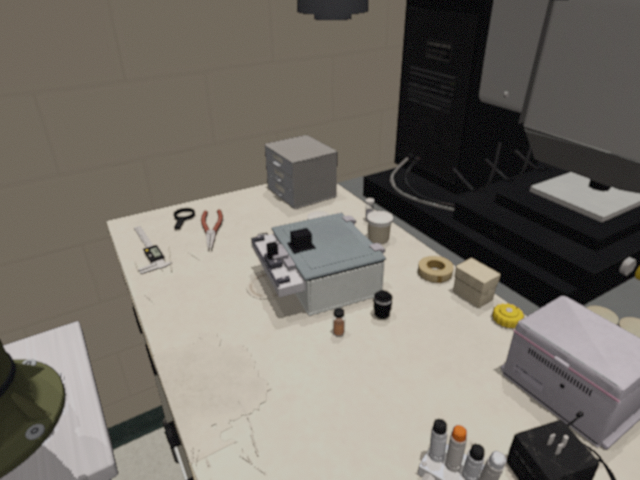

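View pics/top0.png

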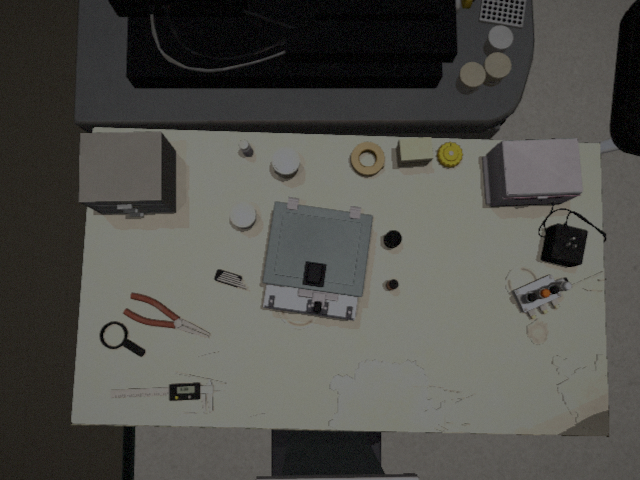

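The scene view shows the box with its handle at about (301,239) and the tab at (272,249). In the top view the handle is at (315,273) and the tab at (318,307). The cup is at (243,217), the keys at (230,279), the vial at (392,284) and the lens at (392,239).

```bash
cat > h.py <<'E'
import numpy as np,cv2
from cell import r
F=np.diag([1,-1,-1.])
def ray(n,uv,z):
    c=r.get_calibration(n);d=c["orientation"]@F@np.linalg.inv(c["camera_matrix"])@[*uv,1]
    e=c["eye"];return e+d*(z-e[2])/d[2]
def proj(n,p):
    c=r.get_calibration(n);q=c["camera_matrix"]@F@c["orientation"].T@(np.array(p)-c["eye"]);return q[:2]/q[2]
E
python3 - <<'E'
from h import *
im=r.capture("top");g=im.max(2)
def blobs(x0,y0,x1,y1,t=45):
    m=(g[y0:y1,x0:x1]<t).astype(np.uint8)
    n,l,s,c=cv2.connectedComponentsWithStats(m)
    for i in range(1,n):
        if s[i][4]>25:
            pts=np.argwhere(l==i)[:,::-1].astype(np.float32)
            print(c[i]+[x0,y0],s[i]+[x0,y0,0,0,0],cv2.minAreaRect(pts))
blobs(255,195,380,325)
# lid mask
hsv=cv2.cvtColor(im,cv2.COLOR_BGR2HSV)
print("lid colour",im[250,300],im[290,330],im[300,300],hsv[250,300])
m=(np.abs(im.astype(int)-im[250,300]).max(2)<16).astype(np.uint8)
m=cv2.morphologyEx(m,cv2.MORPH_OPEN,np.ones((3,3)))
n,l,s,c=cv2.connectedComponentsWithStats(m);i=l[250,300];print(s[i])
rc=cv2.boxPoints(cv2.minAreaRect(np.argwhere(l==i)[:,::-1].astype(np.float32)))
P=np.array([ray("top",p,.085) for p in rc]);print(rc,P)
for a,b in zip(P,np.roll(P,-1,0)): print(np.linalg.norm(b-a),np.degrees(np.arctan2(*(b-a)[1::-1])))
print("handle",ray("top",(315,273),.117),"tab",ray("top",(318,307),.115))
for n,uv in dict(cup=(243,217),key=(230,279),vial=(392,284),lens=(392,239)).items(): print(n,ray("top",uv,.045))
cv2.imwrite("pics/z.png",cv2.resize(np.hstack([im[190:330,250:390]]),None,fx=4,fy=4,interpolation=cv2.INTER_CUBIC))
E
```

```text
[314.06329114 274.02953586] [303 262  23  25 474] ((59.06999206542969, 79.00999450683594), (20.50609588623047, 22.910261154174805), 8.13010311126709)
[316.608 308.96 ] [307 302  20  14 125] ((62.22999572753906, 112.8899917602539), (19.091882705688477, 12.445079803466797), 8.130102157592773)
lid colour [93 93 87] [97 97 91] [130 127 126] [90 16 93]
[ 264  201  109   95 7496]
[[262.44    281.92   ]
 [274.08002 200.44   ]
 [373.76    214.68   ]
 [362.12    296.16   ]] [[ 0.52642351  0.14026463  0.085     ]
 [ 0.68167013  0.11853166  0.085     ]
 [ 0.65313913 -0.07124745  0.085     ]
 [ 0.49827958 -0.04642049  0.085     ]]
0.15676043560999559 -7.969045569859362
0.19191177156471007 -98.54969927784943
0.15683704525161446 170.891892669643
0.1887946353710872 81.42686857310726
handle [0.53982952 0.0419279  0.117     ] tab [0.47789979 0.03691918 0.115     ]
cup [0.65702445 0.18171689 0.045     ]
key [0.53531306 0.20607702 0.045     ]
vial [ 0.52321564 -0.10851402  0.045     ]
lens [ 0.61163858 -0.11051538  0.045     ]
```

View pics/z.png

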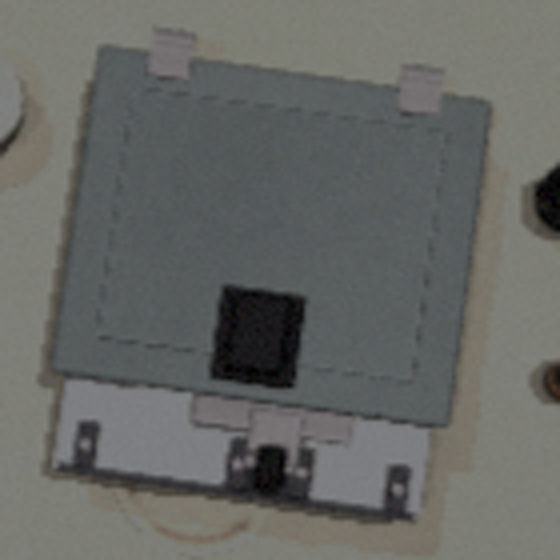

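The close-up shows the handle top centred at crop (258,336) and the tab at (270,468). The box is yawed about -8.5° with its origin near (0.588, 0.035). I'll move to above the rail with the fingers shut.

Call:
arm_command(
  rows=[
    {"linear": [2.1,-1.4,0],"twist": [0,0,1]},
    {"linear": [4.2,-2.8,0],"twist": [0,0,2]},
    {"linear": [6.3,-4.2,0],"twist": [0,0,3]},
    {"linear": [8.4,-5.6,0],"twist": [0,0,4]},
    {"linear": [10.5,-7,0],"twist": [0,0,5]},
    {"linear": [12.2,-8.6,0],"twist": [0,0,5.76]},
    {"linear": [13.3,-10.8,0],"twist": [0,0,5.76]},
    {"linear": [14.3,-13,0],"twist": [0,0,5.76]},
    {"linear": [15.3,-15.1,0],"twist": [0,0,5.76]},
    {"linear": [16.3,-17.2,0],"twist": [0,0,5.76]},
  ],
  claw=0,
)

```text
time: 1.4
ee_pos: [0.4582, -0.0633, 0.2312]
orientation: [[0.989, -0.148, 0.0], [-0.148, -0.989, -0.001], [0.0, 0.0, -1.0]]
contact_force: [0.8, -0.1, 0.1]
opening: 0.0002
grip_force: 0.0
```

Call:
arm_command(
  rows=[
    {"linear": [0,-1.2,0],"twist": [0,0,0]},
    {"linear": [0,-2.2,1],"twist": [0,0,0]},
    {"linear": [0,-2.2,3],"twist": [0,0,0]},
    {"linear": [0,-2.2,4.4],"twist": [0,0,0]},
    {"linear": [0,-2.2,4.4],"twist": [0,0,0]},
  ],
)

```text
time: 2.02
ee_pos: [0.4641, -0.0106, 0.1189]
orientation: [[0.989, -0.148, -0.006], [-0.148, -0.989, 0.001], [-0.006, -0.0, -1.0]]
contact_force: [-0.1, 0.1, 0.8]
opening: -0.0002
grip_force: 0.0
```

Run:
```python
from h import *
a=r.capture("scene");b=r.capture("top")
z=lambda i:cv2.resize(i,None,fx=4,fy=4,interpolation=cv2.INTER_CUBIC)
cv2.imwrite("pics/a1.png",np.hstack([z(a[190:320,215:315]),z(b[200:330,290:390])]))
p=r.get_state()["ee_pos"];print(p,proj("scene",p),proj("top",p))
```

```text
[ 0.46712268 -0.01080844  0.1221911 ] [277.79045831 253.61618152] [344.49563157 312.65112598]
```

View pics/a1.png

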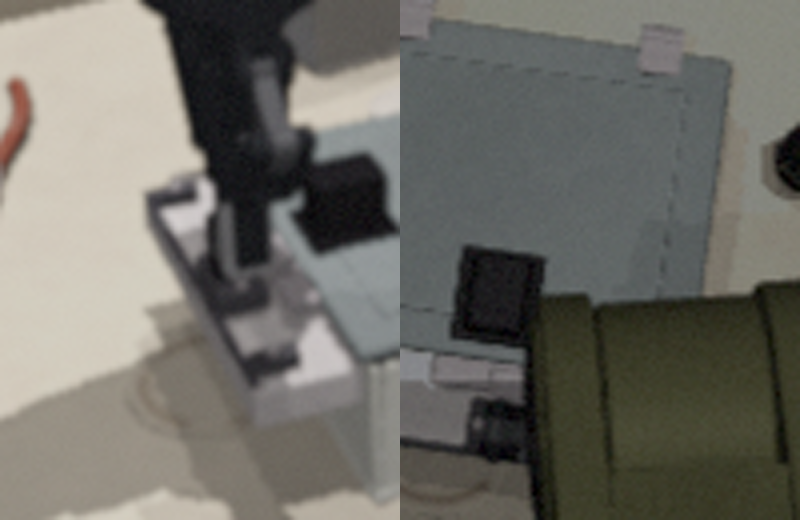

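The fingers stand right of the tab and in line with it. Next I lower them and start pushing left.

Call:
arm_command(
  rows=[
    {"linear": [0,0,0.95],"twist": [0,0,0]},
    {"linear": [0,0,0.95],"twist": [0,0,0]},
    {"linear": [0,-0.4,0.95],"twist": [0,0,0]},
    {"linear": [0,-0.8,0.95],"twist": [0,0,0]},
    {"linear": [0,-1.2,0.95],"twist": [0,0,0]},
    {"linear": [0,-1.6,0.95],"twist": [0,0,0]},
    {"linear": [0,-2.0,0.95],"twist": [0,0,0]},
    {"linear": [0,-2.3,0.95],"twist": [0,0,0]},
    {"linear": [0,-2.6,0.95],"twist": [0,0,0]},
    {"linear": [0,-2.6,0.95],"twist": [0,0,0]},
  ],
)

```text
time: 3.38
ee_pos: [0.4761, 0.0545, 0.0974]
orientation: [[0.989, -0.147, -0.0], [-0.147, -0.989, 0.001], [-0.001, -0.001, -1.0]]
contact_force: [-0.5, 0.3, -0.1]
opening: -0.0002
grip_force: 0.0
```

Call:
arm_command(
  rows=[
    {"linear": [0,-0.2,0],"twist": [0,0,0]},
    {"linear": [0,-0.4,0],"twist": [0,0,0]},
    {"linear": [0,-0.6,0],"twist": [0,0,0]},
    {"linear": [0,-0.8,0],"twist": [0,0,0]},
    {"linear": [0,-0.8,0],"twist": [0,0,0]},
  ],
)

```text
time: 4.0
ee_pos: [0.4786, 0.0712, 0.0973]
orientation: [[0.989, -0.149, -0.002], [-0.149, -0.989, -0.003], [-0.001, 0.003, -1.0]]
contact_force: [-2.2, -6.9, 2.1]
opening: -0.0002
grip_force: 3.4
```

Run:
```python
from h import *
a=r.capture("scene");b=r.capture("top")
z=lambda i:cv2.resize(i,None,fx=4,fy=4,interpolation=cv2.INTER_CUBIC)
cv2.imwrite("pics/a2.png",np.hstack([z(a[190:320,215:315]),z(b[200:330,250:350])]))
p=r.get_state();print(p["ee_pos"],p["contact_force"])
```

```text
[0.47861181 0.07122367 0.09729047] [-1.45673927 -6.05426206  2.6169928 ]
```

View pics/a2.png

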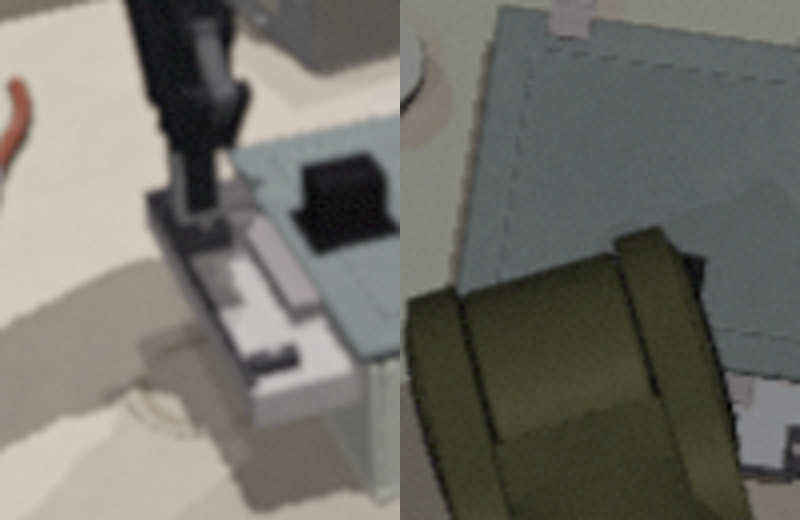

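The carriage is near the left stop, and about 7 N of resistance suggests it is in the detent. I'll push on.

Call:
arm_command(
  rows=[
    {"linear": [0,-0.1,0],"twist": [0,0,0]},
    {"linear": [0,-0.2,0],"twist": [0,0,0]},
    {"linear": [0,-0.2,0],"twist": [0,0,0]},
  ],
)

```text
time: 4.47
ee_pos: [0.4787, 0.0717, 0.0973]
orientation: [[0.988, -0.152, -0.004], [-0.152, -0.988, -0.009], [-0.003, 0.01, -1.0]]
contact_force: [-5.6, -16.2, 7.6]
opening: -0.0003
grip_force: 8.1
```

The force climbed to 16 N with almost no motion, so it is against the hard stop. I'll back off, rise and check.

Call:
arm_command(
  rows=[
    {"linear": [0,0.6,0],"twist": [0,0,0]},
    {"linear": [0,1.2,0],"twist": [0,0,0]},
    {"linear": [0,1.2,-1.5],"twist": [0,0,0]},
    {"linear": [0,1.2,-3],"twist": [0,0,0]},
    {"linear": [0,3.2,-3],"twist": [0,0,0]},
    {"linear": [0,3.2,-3],"twist": [0,0,0]},
  ],
)

```text
time: 5.22
ee_pos: [0.4679, -0.0046, 0.1728]
orientation: [[0.988, -0.154, 0.001], [-0.154, -0.988, -0.001], [0.001, 0.001, -1.0]]
contact_force: [-1.2, 0.7, -0.4]
opening: -0.0002
grip_force: 0.0
```

Run:
```python
from h import *
a=r.capture("scene");b=r.capture("top")
z=lambda i:cv2.resize(i,None,fx=4,fy=4,interpolation=cv2.INTER_CUBIC)
cv2.imwrite("pics/a3.png",np.hstack([z(a[190:320,215:315]),z(b[200:330,250:350])]))
p=r.get_state();print(p["ee_pos"],p["contact_force"])
B=np.array([.588,.035,0]);c,s=np.cos(np.radians(8.5)),np.sin(np.radians(8.5))
R=np.array([[c,s,0],[-s,c,0],[0,0,1]])
for q in([-.05,0,.117],[-.11,.04,.115]): print(R@q+B,(proj("top",R@q+B)-[250,200])*4+[400,0],(proj("scene",R@q+B)-[215,190])*4)
T=R@[-.05,0,0]+B; print("shift to handle, units",np.array(p["orientation"]).T@(T-p["ee_pos"])/.025)
```

```text
[ 0.46799868 -0.00101271  0.17242659] [-0.34250219  1.09795079 -0.76169753]
[0.53854921 0.04239047 0.117     ] [659.00947396 294.80024086] [338.48243564 164.08695769]
[0.48512063 0.09081967 0.115     ] [553.41140366 413.06339359] [187.13290897 154.35028337]
shift to handle, units [ 2.53001187 -2.13360227  6.89885565]
```

View pics/a3.png

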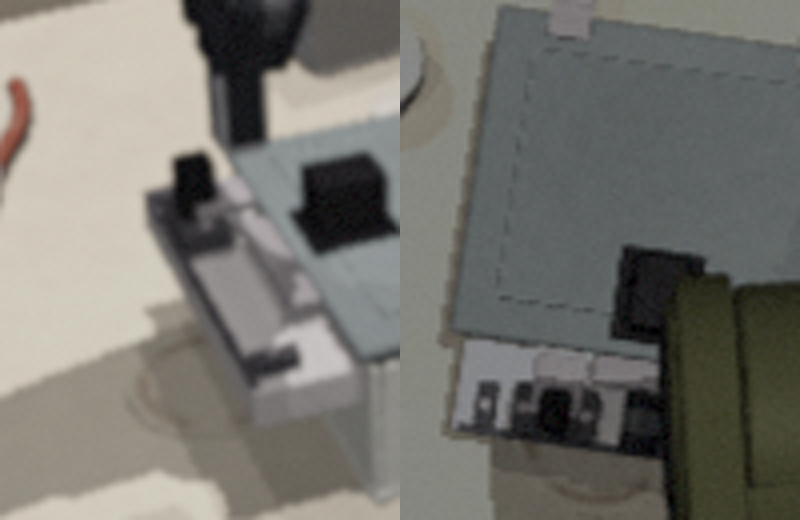

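The tab sits at (556,408) against (553,413) predicted for home, clear of the lip. The handle is at (658,293), matching its prediction of (659,295). I'll move over the handle, descend with open fingers and grip.

Call:
arm_command(
  rows=[
    {"linear": [1.3,-1.1,0],"twist": [0,0,0]},
    {"linear": [2.5,-2.15,0],"twist": [0,0,0]},
    {"linear": [2.5,-2.15,0],"twist": [0,0,0]},
    {"linear": [2.5,-2.15,0],"twist": [0,0,0]},
    {"linear": [2.5,-2.15,1.2],"twist": [0,0,0]},
    {"linear": [2.5,-2.15,2.4],"twist": [0,0,0]},
    {"linear": [2.5,-2.15,3.1],"twist": [0,0,0]},
    {"linear": [2.5,-2.15,3.1],"twist": [0,0,0]},
  ],
  claw=60,
)

```text
time: 6.32
ee_pos: [0.5366, 0.0425, 0.0941]
orientation: [[0.989, -0.149, -0.002], [-0.149, -0.989, -0.0], [-0.002, 0.001, -1.0]]
contact_force: [-0.0, -0.6, 0.5]
opening: 0.06
grip_force: 0.0
```

Call:
arm_command(
  rows=[
    {"linear": [0,0,0],"twist": [0,0,0]},
    {"linear": [0,0,0],"twist": [0,0,0]},
    {"linear": [0,0,0],"twist": [0,0,0]},
    {"linear": [0,0,0],"twist": [0,0,0]},
    {"linear": [0,0,0],"twist": [0,0,0]},
    {"linear": [0,0,0],"twist": [0,0,0]},
  ],
  claw=10,
  grip_force=60,
)

```text
time: 7.08
ee_pos: [0.5386, 0.0422, 0.0966]
orientation: [[0.989, -0.149, 0.002], [-0.149, -0.989, -0.001], [0.002, 0.001, -1.0]]
contact_force: [-2.4, -2.3, 5.4]
opening: 0.0249
grip_force: 59.2
```

The handle is gripped at an opening of 25 mm. I'll lift along the arc in small steps.

Call:
arm_command(
  rows=[
    {"linear": [0.02,0,-0.12],"twist": [0,-0.25,0]},
    {"linear": [0.04,0,-0.24],"twist": [0,-0.5,0]},
    {"linear": [0.07,0,-0.36],"twist": [0,-0.75,0]},
    {"linear": [0.1,0,-0.48],"twist": [0,-1.0,0]},
    {"linear": [0.12,0,-0.6],"twist": [0,-1.25,0]},
    {"linear": [0.14,0,-0.72],"twist": [0,-1.5,0]},
    {"linear": [0.14,0,-0.72],"twist": [0,-1.5,0]},
  ],
)

```text
time: 7.95
ee_pos: [0.5409, 0.0419, 0.1133]
orientation: [[0.98, -0.149, -0.131], [-0.148, -0.989, 0.019], [-0.132, 0.001, -0.991]]
contact_force: [-3.7, -3.7, -4.3]
opening: 0.0246
grip_force: 63.9
```

Call:
arm_command(
  rows=[
    {"linear": [0,0,-0.12],"twist": [0,-0.25,0]},
    {"linear": [0,0,-0.24],"twist": [0,-0.5,0]},
    {"linear": [0.02,0,-0.36],"twist": [0,-0.75,0]},
    {"linear": [0.02,0,-0.45],"twist": [0,-0.9,0]},
    {"linear": [0.02,0,-0.45],"twist": [0,-0.9,0]},
    {"linear": [0.02,0,-0.45],"twist": [0,-0.9,0]},
    {"linear": [0.02,0,-0.45],"twist": [0,-0.9,0]},
  ],
)

```text
time: 8.82
ee_pos: [0.544, 0.0414, 0.1241]
orientation: [[0.968, -0.148, -0.205], [-0.145, -0.989, 0.03], [-0.207, 0.001, -0.978]]
contact_force: [0.2, -5.5, -6.6]
opening: 0.0247
grip_force: 63.7
```

Run:
```python
from h import *
a=r.capture("scene");b=r.capture("top")
z=lambda i:cv2.resize(i,None,fx=4,fy=4,interpolation=cv2.INTER_CUBIC)
cv2.imwrite("pics/a4.png",np.hstack([z(a[190:320,215:315]),z(b[200:330,250:350])]))
p=r.get_state();print(p["ee_pos"],p["contact_force"],p["grip_force"],p["opening"],p["orientation"])
```

```text
[0.54401285 0.04145242 0.12414449] [-0.1839987  -5.20161468 -6.64847733] 63.66003155708313 0.024825615341336534 [[ 9.67561473e-01 -1.48267056e-01 -2.04552378e-01]
 [-1.45207356e-01 -9.88947111e-01  2.99739064e-02]
 [-2.06735626e-01  7.00912997e-04 -9.78396591e-01]]
```

View pics/a4.png

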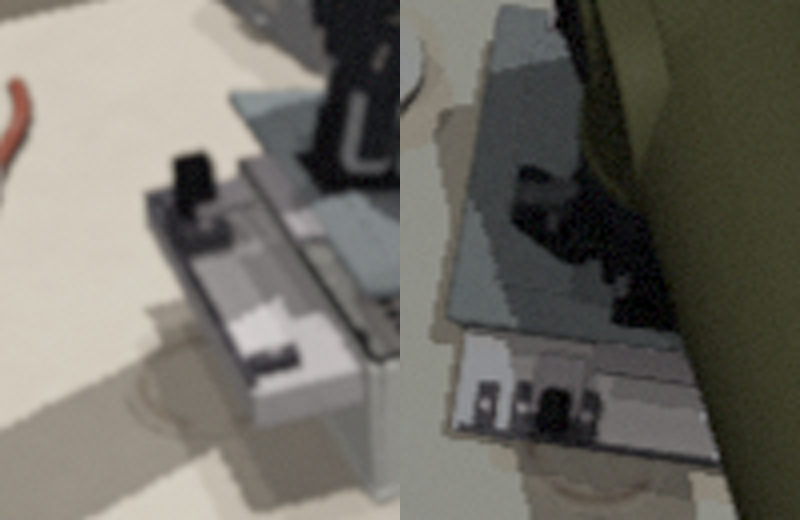

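The lid's front left corner has risen from crop (232,150) to (232,93), about 32 mm. The lid is held at about 0.2 rad, and the carriage tab is still home at (553,408).

```bash
python3 -c "
from cell import r
print(r.finish_job())"
```

```text
the job is handed in; nothing more can be done
None
```

I handed the job in with the carriage pushed to its end stop and the lid gripped about 0.20 rad open (roughly a 33 mm front gap by my estimate); the hand-in returned no verdict, and I didn't measure the loose items again afterwards.

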